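Draw a charge of grinding balls from the hopper

ROBOT

A 6-joint arm with a two-finger parallel gripper is mounted at the origin on the work surface; the furniture and walls round the work are solid. World frame = base frame: x ahead of the robot, y to its left, z up, the work surface at z = 0. Lengths are in m, angles in rad, forces in N, time in s.
With the tool pointing down it reaches from about 0.35 to 0.975 m from the base axis. Payload 4.9 kg.
Tool frame: the origin (TCP) lies at the very end of the fingers, on their centre line; the grasp point (between the pads) lies 19 mm behind it; z points along the fingers, y is the line along which they close (so a half turn about z gives the same grasp; the last joint's range is limited). The gripper opens to 85 mm and grips with 20 to 120 N. Pads are 22 mm wide; open, the fingers measure 114 mm over their backs; the gripper's body (76 mm by 85 mm) begins 54 mm behind the grasp point. The pads swing forward as they close: fully open they stand 13 mm farther back than shut.
Start: joints at [-1.448, 0.053, 1.613, -0, 1.476, -0.119], TCP at [0.15, -0.607, 0.201] pointing down, gripper open.
Joint ranges: [-3.01, 3.01], [-1.01, 2.22], [0.06, 2.58], [-1.02, 4.17], [0.09, 2.62], [-3.14, 3.14]. Speed limits (rad/s): [2.57, 2.57, 3.14, 3.14, 3.14, 3.14].

INTERFACE

Orientations are given as a unit quaternion [w, x, y, z].
In Python, from plant import state, optics, ticket, nets gives the robot as it stands. The module is installed in compiled form; this text tells all that it offers.
- The arm moves only by the shell command python3 -m inch 'ROWS' [OPENING]. ROWS is JSON, a list of rows, each an object of numbers: "dx", "dy", "dz": the shift along the tool's x, y, z as a fraction of full scale; "rx", "ry", "rz": the turn, a rotation vector about the tool's x, y, z as a fraction of full scale. In form: [{"dx": .., "dy": .., "dz": .., "rx": .., "ry": .., "rz": ..}, ...]. A call has 1 to 5 rows; each row is the pose to reach, as a shift and turn from the pose commanded when the call began, along the tool's axes at that moment; what a row does not reach only later rows make up. Full scale, the value 1, is 0.8 m for a shift and 1.5 rad for a turn. A row lasts 1/10 s, in which the tool goes at most 50 mm and 8.59 degrees, less where a joint would pass 70% of its speed; a pose out of reach is approached as far as the arm can. A call with a number of a shift or a turn outside -1 to 1 is refused whole. A call with a gripper value outside its range is refused whole. OPENING is the opening, from -1 (shut) to 1 (fully open), set as the call begins (- or left out, the last holds). The fingers move at their own pace and stop on an object; the grip force is fixed at half the most. Time passes only in rows, so rows that repeat a pose let the fingers close. It gives the time, the measured TCP pose, the force, the opening and the grip force at its end, in the units of the state.
- state(): the state, without advancing time (a new reading comes with each control period).
- optics.grab_frame(name): name is "side" or "top"; returns the picture (480x640x3 uint8, red, green, blue); there is no depth.
- optics.camera_info(name): a dict with "fx", "fy", "cx", "cy" (pixels), "k1" (the pictures are not rectified: a ray, as slopes to the right and down, at radius r is drawn at 1 + k1 r^2 times it, then the intrinsics apply), "R" (3x3) and "t" (3): a world point X has camera coordinates R X + t. Camera axes: x right, y down, z forward; pixel columns grow to the right and rows downward; lengths in m; the calibration is good to about 2 mm. A picture is of the moment at which its call begins. camera_info takes no time and is no camera call.
- ticket.job_done(): hands the job in; it is judged then, once.
Trained networks look in the newest picture that a camera, given by its name, has taken for a name from the list of things; names that differ only in an ending like _2 or _b are one class to them, and where a whole thing is asked for, a point or a joint stands for the part that bears it (a point fixed in the world has none). Each returns a list of dicts, best first, with "confidence" (0 to 1); they miss things now and then, are a little off and sometimes report something else, mostly with a low value. They report only what shows in the picture. A call takes as long as a camera call. They do not tell look-alikes from the thing itself.
- nets.boxes_of(camera, name): "bbox" ([centre column, centre row, width, height] in pixels, round what is visible of it).
- nets.outline_of(camera, name): "pixels" (480x640 bool, what is visible of it) and "bbox" ([centre column, centre row, width, height] in pixels, round what is visible of it).
The state is a dict: "time": time; "joint_pos": joint angles; "joint_vel": joint speeds; "joint_efforts": joint torques, N m; "tool_pos": TCP position; "tool_rot": TCP orientation; "contact_force": force on the tool from outside, world axes, zero at the start; "ft_torque": the same for the moment, N m; "gripper_width": opening from 0.0 (shut) to 1.0 (fully open); "grasp_force": force on a finger pad.
Only numpy, scipy, OpenCV 4.12 (cv2) and the standard library are available. Lean on these libraries where they do the work, as an engineer would, in place of code of your own. Each camera call takes 0.05 s, during which the arm holds its last target. There are 200 camera calls.

TASK

Two like bench hoppers stand on the table, one holding three round grinding balls, the other three rods. Pull out the slide gate of the hopper that holds the balls so that all three drop into the white bowl standing under it, then push that gate fully shut again and let go. Leave the other hopper's gate shut and the bowl where it stands.

Things in the scene. Friction and masses are not known exactly. Their poses are not given: they have to be found in the camera images.
- ball_gate (a joint): slide gate of the hopper that holds the balls: a level steel plate under the funnel, 74 mm wide, 4 mm thick, its top 102 mm above the table. Value in m: 0 = fully shut, 0.075 = fully out (end stop). It slides with about 2.5 N of friction and stays where it is left, no spring. Balls begin to fall at about 0.035 and all fall once it is fully out.
- ball_gate_knob (a point): upright round wooden knob on the front end of the ball hopper's gate, 24 mm in diameter, from 102 to 152 mm above the table (tapers in its top 7 mm), free all round. Point: on its axis, 130 mm up; moves with the gate. z is up; -x is level, the way the gate pulls out, roughly to the robot. Gate shut, the funnel axis lies 160 mm along +x, the 112 mm high deck from 78 mm on, the 144 mm wide rim 166 mm up.
- ball_bowl: white bowl standing under the ball hopper's funnel on the hopper's 18 mm thick wooden board, 125 mm across and 60 mm high; origin at the centre of its underside, z axis up. An equal bowl stands under the other hopper.
- ball0_center (a point): white glazed ceramic grinding ball, 28 mm in diameter, one of three; this point is its centre. It starts in the funnel of the ball hopper, lying on the closed gate
- ball1_center (a point): white glazed ceramic grinding ball, 28 mm in diameter, the second of three; this point is its centre. It starts in the funnel of the ball hopper, lying on the closed gate
- ball2_center (a point): white glazed ceramic grinding ball, 28 mm in diameter, the third of three; this point is its centre. It starts in the funnel of the ball hopper, lying on the closed gate
- rod_gate (a joint): the equal slide gate of the other hopper of the same make, whose funnel holds three white ceramic rods, 16 mm in diameter and 40 mm long, lying side by side; it has its own wooden knob. Value in m: 0 = shut. It is to stay shut.
Not all that is in view belongs to the job. What is shaped like the part that bears ball1_center but brown is not meant.

How it is judged:
On the way, in this order (a step that is already met when the one before it is completed fails the run):
1. the ball hopper's gate is pulled out (value of joint ball_gate above 0.025 m).
2. all three balls have dropped into the bowl (horizontal distance between each of ball0_center, ball1_center, ball2_center and ball_bowl below 0.058 m and z of ball0_center in the frame of ball_bowl between 0 and 0.06 m and z of ball1_center in the frame of ball_bowl between 0 and 0.06 m and z of ball2_center in the frame of ball_bowl between 0 and 0.06 m), for 0.2 s.
At the end, for the whole second after the job is handed in: All three balls lie in the bowl under the ball hopper, the bowl stands upright within 20 mm of where it stood, the ball hopper's gate is shut to within 10 mm, and the other hopper's gate is shut to within 10 mm (all of step 2 and value of joint each of ball_gate, rod_gate below 0.01 m and distance of ball_bowl from where it was at the start of the episode below 0.02 m and angle between ball_bowl's own z axis and vertical below 0.17 rad); the robot touches nothing.
It fails at once if the gate of the other hopper, the one with the rods, is pulled more than 10 mm (value of joint rod_gate above 0.01 m).
It also fails if it takes over 32 s, if anything falls off the work surface, if the arm or the gripper's body presses on something with over 40 N, if the wrist force passes 120 N, or if a joint passes its speed limit or range.

## Working session

There is one attempt and no reset: what is moved stays moved. The work goes in short steps, Python scripts to look and compute and a shell command to move; the robot and the scene stay as the last step left them, time stands still between calls to the robot, and variables do not carry over. Pictures are saved under pics/ and viewed, at most 10 in all, crops included, and the job is handed in when it is done.

```bash
mkdir -p pics
cat > h.py <<'E'
import numpy as np, cv2
from plant import state, optics, ticket, nets
def ray(cam,u,v):
    c=optics.camera_info(cam); R=np.array(c["R"]);t=np.array(c["t"])
    d=np.array([(u-c["cx"])/c["fx"],(v-c["cy"])/c["fy"]]); s=d.copy()
    for _ in range(20): s=d/(1+c["k1"]*(s@s))
    return -R.T@t, R.T@np.array([s[0],s[1],1.])
def atz(cam,u,v,z):
    o,d=ray(cam,u,v); return o+d*(z-o[2])/d[2]
def proj(cam,X):
    c=optics.camera_info(cam); p=np.array(c["R"])@X+np.array(c["t"]); s=p[:2]/p[2]; s=s*(1+c["k1"]*(s@s))
    return [round(c["fx"]*s[0]+c["cx"],1),round(c["fy"]*s[1]+c["cy"],1)]
def tri(u1,u2):
    o1,d1=ray("top",*u1);o2,d2=ray("side",*u2)
    a=np.linalg.lstsq(np.array([d1,-d2]).T,o2-o1,rcond=None)[0]
    p,q=o1+a[0]*d1,o2+a[1]*d2
    return (p+q)/2,np.linalg.norm(p-q)
E
python3 - <<'E'
from h import *
np.set_printoptions(precision=3,suppress=True)
for c in("top","side"):
    im=optics.grab_frame(c); cv2.imwrite(f"pics/{c}0.png",im[:,:,::-1])
    print(c,ray(c,320,240))
    for n in("ball_gate_knob","ball0_center","ball_bowl","ball_gate"):
        print(n,[(np.round(b["bbox"],1).tolist(),round(b["confidence"],2)) for b in nets.boxes_of(c,n)[:6]])
print(state())
E
```

```text
top (array([ 0.544, -0.023,  1.06 ]), array([ 0.093,  0.009, -0.996]))
ball_gate_knob [([427.4, 278.0, 85.1, 142.2], 0.6)]
ball0_center [([414.6, 219.0, 16.5, 15.2], 0.55)]
ball_bowl []
ball_gate [([427.2, 278.2, 81.9, 140.3], 0.65)]
side (array([1.106, 0.021, 0.823]), array([-0.535, -0.05 , -0.844]))
ball_gate_knob [([236.3, 203.2, 62.0, 115.6], 0.65)]
ball0_center [([232.4, 240.3, 18.7, 18.5], 0.51)]
ball_bowl [([251.5, 280.4, 8.0, -1.4], 0.39)]
ball_gate [([237.1, 203.8, 61.1, 114.2], 0.55)]
{'time': 0.5, 'joint_pos': array([-1.448,  0.053,  1.613, -0.   ,  1.476, -0.119]), 'joint_vel': array([ 0.   , -0.001, -0.003,  0.001,  0.001,  0.002]), 'joint_efforts': array([ -0.001, -39.322, -37.003,  -0.   ,   0.001,  -0.   ]), 'tool_pos': array([ 0.15 , -0.607,  0.201]), 'tool_rot': array([-0.   ,  0.993,  0.121, -0.   ]), 'contact_force': array([-0.096, -0.585, -0.213]), 'ft_torque': array([-0.064,  0.057, -0.035]), 'grasp_force': 0.0, 'gripper_width': 0.9997935146223458}
```

View pics/top0.png

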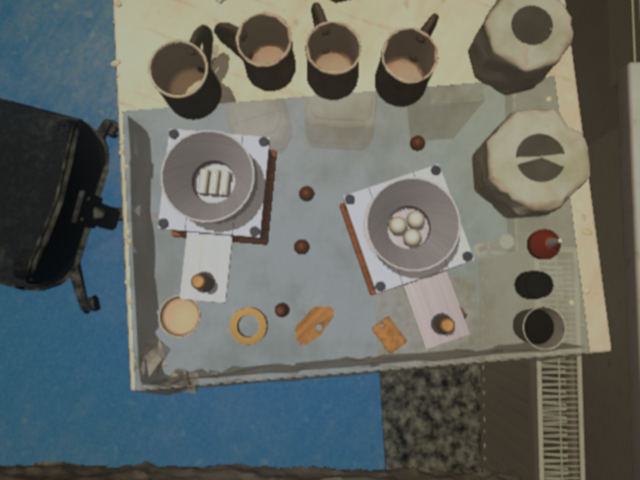

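View pics/side0.png

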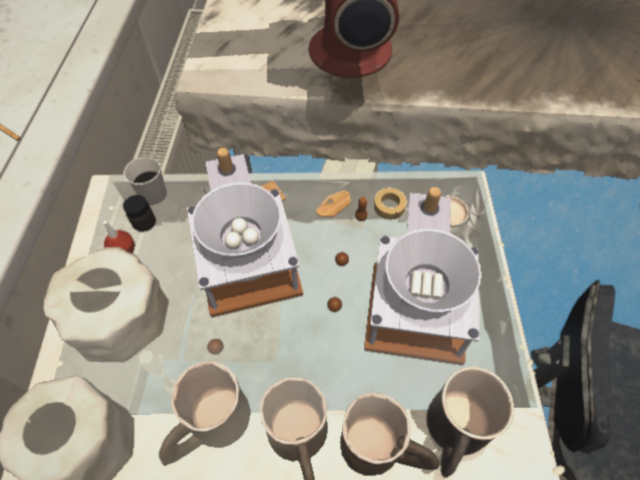

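The top view shows balls in the right-hand hopper: funnel about (413,228), knob about (444,324). The left hopper holds the rods. In the side view the ball knob is at about (225,160). I'll zoom in and triangulate.

Run:
```python
from h import *
a=cv2.imread("pics/top0.png")[190:360,330:500]; b=cv2.imread("pics/side0.png")[135:265,170:310]
a=cv2.resize(a,None,fx=2.9,fy=2.9,interpolation=2)
cv2.imwrite("pics/c.png",cv2.resize(cv2.imread("pics/top0.png")[270:360,390:480],None,fx=4.4,fy=4.4,interpolation=2))
d=cv2.resize(cv2.imread("pics/side0.png")[135:225,180:270],None,fx=4.4,fy=4.4,interpolation=2)
cv2.imwrite("pics/c.png",np.hstack([cv2.imread("pics/c.png"),d]))
np.set_printoptions(precision=4,suppress=True)
for n,t,s in (("knobtop",(447,325),(224,150.5)),("funnel",(413,228),(237,222))): print(n,tri(t,s))
print(atz("top",447,325,.152),atz("side",224,151,.152),atz("top",413,227,.166))
```

```text
knobtop (array([ 0.5043, -0.2069,  0.1512]), np.float64(0.0018261465219477787))
funnel (array([ 0.6507, -0.1582,  0.143 ]), np.float64(9.347232425127137e-05))
[ 0.5044 -0.2077  0.152 ] [ 0.5062 -0.2055  0.152 ] [ 0.6496 -0.1549  0.166 ]
```

View pics/c.png

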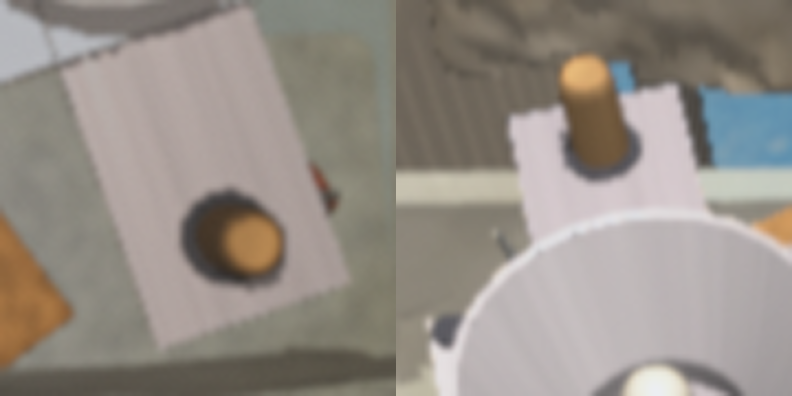

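```bash
cat >> h.py <<'E'
from scipy.spatial.transform import Rotation as Ro
def go(P,yaw):
    s=state(); w=s["tool_rot"]; T=Ro.from_quat([w[1],w[2],w[3],w[0]])
    G=Ro.from_euler("z",yaw)*Ro.from_quat([1,0,0,0])
    print("t",round(s["time"],2),"pos",s["tool_pos"].round(4),"shift",(T.inv().apply(np.array(P)-s["tool_pos"])/.8).round(4),"turn",((T.inv()*G).as_rotvec()/1.5).round(4),"F",s["contact_force"].round(1),"w",round(s["gripper_width"],3))
E
python3 - <<'E'
from h import *
np.set_printoptions(precision=4,suppress=True)
f=lambda x,y:atz("top",390+x/4.4,270+y/4.4,.102)
A=f(250,10)-f(350,278);B=f(62,70)-f(160,348)
print([np.degrees(np.arctan2(v[1],v[0])) for v in(A,B)],np.linalg.norm(f(350,278)-f(160,348)))
K,e=tri((447.3,325.2),(223.2,151.4));print(K,e,f(230,237))
go([.505,-.207,.30],np.radians(20)); go([.505,-.207,.116],np.radians(20))
E
```

```text
[np.float64(20.237608953041732), np.float64(19.635533592047803)] 0.07279998998975136
[ 0.5039 -0.2084  0.1483] 0.0008682175611825979 [ 0.5039 -0.2104  0.102 ]
t 0.5 pos [ 0.1496 -0.6068  0.2014] shift [ 0.5509 -0.3788 -0.1233] turn [-0.0001 -0.     -0.0715] F [-0.1 -0.6 -0.2] w 1.0
t 0.5 pos [ 0.1496 -0.6068  0.2014] shift [ 0.5509 -0.3788  0.1067] turn [-0.0001 -0.     -0.0715] F [-0.1 -0.6 -0.2] w 1.0
```

```bash
python3 -m inch '[{"dz":-0.06},{"dz":-0.12},{"dx":0.05,"dy":-0.034,"dz":-0.123},{"dx":0.1,"dy":-0.069,"dz":-0.123,"rz":-0.035},{"dx":0.15,"dy":-0.103,"dz":-0.123,"rz":-0.0715}]' 1
python3 -m inch '[{"dx":0.05,"dy":-0.035},{"dx":0.1,"dy":-0.07},{"dx":0.15,"dy":-0.105},{"dx":0.2,"dy":-0.14},{"dx":0.25,"dy":-0.175}]'
python3 - <<'E'
from h import *
go([.504,-.208,.30],np.radians(20))
E
```

```text
t 0.5 pos [ 0.1496 -0.6068  0.2014] shift [ 0.5494 -0.3779 -0.1233] turn [-0.0001 -0.     -0.0715] F [-0.1 -0.6 -0.2] w 1.0validation failed for argument at $[0]...
validation failed for argument at $[0]...
```

```bash
python3 -m inch '[{"dx":0,"dy":0,"dz":-0.06,"rx":0,"ry":0,"rz":0},{"dx":0,"dy":0,"dz":-0.12,"rx":0,"ry":0,"rz":0},{"dx":0.05,"dy":-0.034,"dz":-0.123,"rx":0,"ry":0,"rz":0},{"dx":0.1,"dy":-0.069,"dz":-0.123,"rx":0,"ry":0,"rz":-0.035},{"dx":0.15,"dy":-0.103,"dz":-0.123,"rx":0,"ry":0,"rz":-0.0715}]' 1
python3 - <<'E'
from h import *
go([.504,-.208,.30],np.radians(20))
E
```

```text
time: 1.0
tool_pos: [0.2472, -0.4972, 0.3006]
tool_rot: [0.001, 0.985, 0.174, 0.0]
contact_force: [0.9, -0.8, 0.8]
gripper_width: 0.998
grasp_force: 0.0
t 1.0 pos [ 0.2472 -0.4972  0.3006] shift [ 0.4255 -0.2294  0.0005] turn [ 0.001  -0.0001  0.0006] F [ 0.9 -0.8  0.8] w 0.998
```

```bash
python3 -m inch '[{"dx":0.05,"dy":-0.027,"dz":0,"rx":0,"ry":0,"rz":0},{"dx":0.1,"dy":-0.054,"dz":0,"rx":0,"ry":0,"rz":0},{"dx":0.15,"dy":-0.081,"dz":0,"rx":0,"ry":0,"rz":0},{"dx":0.2,"dy":-0.108,"dz":0,"rx":0,"ry":0,"rz":0},{"dx":0.25,"dy":-0.135,"dz":0,"rx":0,"ry":0,"rz":0}]'
python3 -m inch '[{"dx":0.05,"dy":-0.027,"dz":0,"rx":0,"ry":0,"rz":0},{"dx":0.1,"dy":-0.054,"dz":0,"rx":0,"ry":0,"rz":0},{"dx":0.15,"dy":-0.081,"dz":0,"rx":0,"ry":0,"rz":0},{"dx":0.15,"dy":-0.081,"dz":0,"rx":0,"ry":0,"rz":0},{"dx":0.15,"dy":-0.081,"dz":0,"rx":0,"ry":0,"rz":0}]'
python3 - <<'E'
from h import *
go([.504,-.208,.116],np.radians(20))
E
```

```text
time: 1.5
tool_pos: [0.3984, -0.3267, 0.3001]
tool_rot: [0.0, 0.985, 0.174, 0.0]
contact_force: [0.6, -0.5, -0.5]
gripper_width: 0.997
grasp_force: 0.0
time: 2.0
tool_pos: [0.4885, -0.2254, 0.2998]
tool_rot: [0.0, 0.985, 0.175, -0.0]
contact_force: [-0.6, 0.2, -0.2]
gripper_width: 0.995
grasp_force: 0.0
t 2.0 pos [ 0.4885 -0.2254  0.2998] shift [ 0.0258 -0.0138  0.2297] turn [0.0001 0.0003 0.0015] F [-0.6  0.2 -0.2] w 0.995
```

```bash
python3 -m inch '[{"dx":0.0258,"dy":-0.0138,"dz":0,"rx":0,"ry":0,"rz":0},{"dx":0.0258,"dy":-0.0138,"dz":0.05,"rx":0,"ry":0,"rz":0},{"dx":0.0258,"dy":-0.0138,"dz":0.1,"rx":0,"ry":0,"rz":0},{"dx":0.0258,"dy":-0.0138,"dz":0.14,"rx":0,"ry":0,"rz":0},{"dx":0.0258,"dy":-0.0138,"dz":0.14,"rx":0,"ry":0,"rz":0}]'
python3 - <<'E'
from h import *
go([.504,-.208,.116],np.radians(20))
im=optics.grab_frame("side"); cv2.imwrite("pics/s1.png",cv2.resize(im[100:260,130:340,::-1],None,fx=3,fy=3))
E
```

```text
time: 2.5
tool_pos: [0.4998, -0.2082, 0.1818]
tool_rot: [-0.003, 0.985, 0.173, -0.004]
contact_force: [-0.7, 0.3, 0.4]
gripper_width: 1.004
grasp_force: 0.0
t 2.5 pos [ 0.4998 -0.2082  0.1818] shift [0.0057 0.0022 0.0822] turn [-0.0053  0.0047 -0.0014] F [-0.7  0.3  0.4] w 1.004
```

View pics/s1.png

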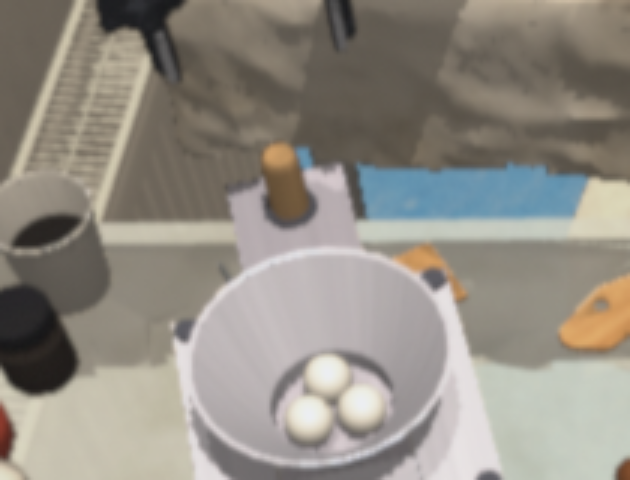

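The fingers straddle the knob (crop about 172,75 and 343,40; knob 280,150). I'll check where the finger midpoint should project.

Run:
```python
from h import *
s=state();print(s["tool_pos"])
for z in (.152,.182,.195):
  for k in(-.042,0,.042):
    p=proj("side",np.array([.503+k*.342,-.208-k*.94,z])); print(z,k,[(p[0]-130)*3,(p[1]-100)*3])
go([.504,-.208,.116],np.radians(20))
```

```text
[ 0.50155619 -0.20905593  0.18539486]
0.152 -0.042 [np.float64(348.0), np.float64(135.0)]
0.152 0 [np.float64(278.70000000000005), np.float64(148.79999999999998)]
0.152 0.042 [np.float64(208.5), np.float64(162.59999999999997)]
0.182 -0.042 [np.float64(341.40000000000003), np.float64(99.29999999999998)]
0.182 0 [np.float64(270.0), np.float64(113.09999999999997)]
0.182 0.042 [np.float64(197.70000000000002), np.float64(127.20000000000002)]
0.195 -0.042 [np.float64(338.40000000000003), np.float64(83.10000000000001)]
0.195 0 [np.float64(266.09999999999997), np.float64(96.90000000000003)]
0.195 0.042 [np.float64(192.59999999999997), np.float64(111.0)]
t 2.55 pos [ 0.5016 -0.2091  0.1854] shift [0.0036 0.0001 0.0867] turn [-0.0026  0.0024 -0.0013] F [-0.3 -0.1  0.1] w 0.997
```

Run:
```python
from h import *
a=optics.grab_frame("side")[90:220,140:270,::-1];b=optics.grab_frame("top")[250:380,380:510,::-1]
cv2.imwrite("pics/s2.png",np.hstack([cv2.resize(x,None,fx=3,fy=3,interpolation=2) for x in(a,b)]))
p=state()["tool_pos"];print(p)
for k in(-.042,0,.042):
  X=p+np.array([k*.342,-k*.94,.013]); u=proj("side",X);v=proj("top",X)
  print([(u[0]-140)*3,(u[1]-90)*3],[(v[0]-380)*3+390,(v[1]-250)*3])
```

```text
[ 0.50412968 -0.21011878  0.18993771]
[np.float64(302.40000000000003), np.float64(104.10000000000001)] [np.float64(534.3000000000001), np.float64(260.40000000000003)]
[np.float64(229.5), np.float64(118.20000000000002)] [np.float64(618.3000000000001), np.float64(231.0)]
[np.float64(155.40000000000003), np.float64(132.29999999999998)] [np.float64(702.0), np.float64(201.30000000000007)]
```

View pics/s2.png

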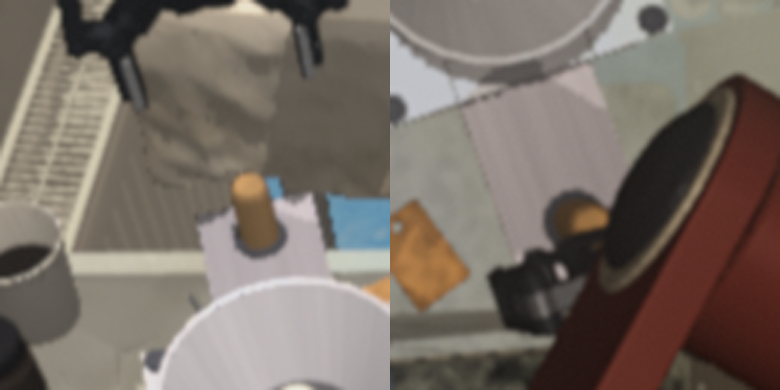

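Fingertips show at about (138,105) and (307,75) in the side crop, slightly higher than predicted. I'll descend part-way and check again.

```bash
python3 -m inch '[{"dx":0,"dy":-0.001,"dz":0.03,"rx":0,"ry":0,"rz":0},{"dx":0,"dy":-0.001,"dz":0.06,"rx":0,"ry":0,"rz":0},{"dx":0,"dy":-0.001,"dz":0.06,"rx":0,"ry":0,"rz":0},{"dx":0,"dy":-0.001,"dz":0.06,"rx":0,"ry":0,"rz":0}]'
python3 - <<'E'
from h import *
a=optics.grab_frame("side")[90:220,140:270,::-1];b=optics.grab_frame("top")[250:380,380:510,::-1]
cv2.imwrite("pics/s3.png",np.hstack([cv2.resize(x,None,fx=3,fy=3,interpolation=2) for x in(a,b)]))
p=state()["tool_pos"];print(p)
for k in(-.042,0,.042):
  X=p+np.array([k*.342,-k*.94,.013]); u=proj("side",X);v=proj("top",X)
  print([(u[0]-140)*3,(u[1]-90)*3],[(v[0]-380)*3+390,(v[1]-250)*3])
go([.504,-.208,.116],np.radians(20))
E
```

```text
time: 3.05
tool_pos: [0.5043, -0.2089, 0.1421]
tool_rot: [0.001, 0.985, 0.173, 0.001]
contact_force: [0.2, -0.4, 1.0]
gripper_width: 0.999
grasp_force: 0.0
[ 0.50486701 -0.20909526  0.14282792]
[np.float64(315.0), np.float64(162.90000000000003)] [np.float64(516.0), np.float64(252.59999999999997)]
[np.float64(245.40000000000003), np.float64(176.40000000000003)] [np.float64(595.5), np.float64(224.40000000000003)]
[np.float64(174.59999999999997), np.float64(190.5)] [np.float64(674.6999999999999), np.float64(196.5)]
t 3.15 pos [ 0.5049 -0.2091  0.1428] shift [-0.0006 -0.0018  0.0335] turn [ 0.0024 -0.0019 -0.0002] F [ 0.3  0.3 -0.4] w 0.998
```

View pics/s3.png

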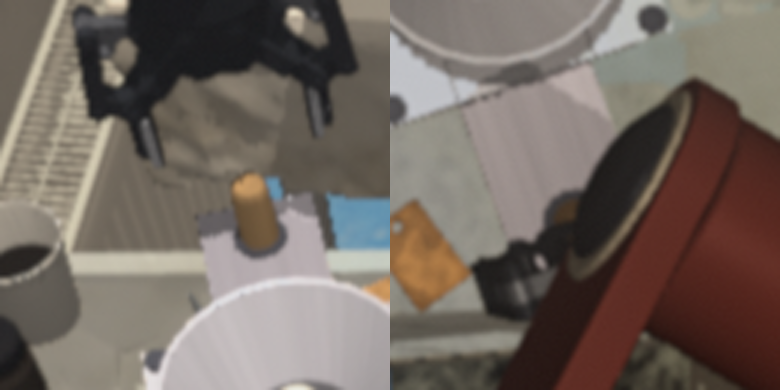

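Run:
```python
from h import *
F=lambda t,s: print(tri((380+(t[0]-390)/3,250+t[1]/3),(140+s[0]/3,90+s[1]/3)))
F((545,262),(318,115));F((545,262),(320,133));F((530,292),(320,133));F((516,253),(320,133))
for d in ((0,0,.022),(-.02,-.007,0)):
  X=np.array([.5049,-.2091,.156])+d;u=proj("side",X);print([(u[0]-140)*3,(u[1]-90)*3])
```

```text
(array([ 0.48770153, -0.17036793,  0.19322944]), np.float64(0.013848991953404034))
(array([ 0.4866235 , -0.17229715,  0.17753939]), np.float64(0.015545896890289988))
(array([ 0.47138016, -0.17230258,  0.16137483]), np.float64(0.00651521778591422))
(array([ 0.49168475, -0.1641171 ,  0.18251479]), np.float64(0.002406642674449162))
[np.float64(238.79999999999998), np.float64(150.29999999999998)]
[np.float64(240.0), np.float64(150.90000000000003)]
```

The two views agree best with the fingers being in line with the knob (x, y match) and only higher than modelled, so descending is safe.

```bash
python3 -m inch '[{"dx":0,"dy":-0.0015,"dz":0.016,"rx":0,"ry":0,"rz":0},{"dx":0,"dy":-0.0015,"dz":0.033,"rx":0,"ry":0,"rz":0},{"dx":0,"dy":-0.0015,"dz":0.033,"rx":0,"ry":0,"rz":0},{"dx":0,"dy":-0.0015,"dz":0.033,"rx":0,"ry":0,"rz":0}]'
python3 -m inch '[{"dx":0,"dy":0,"dz":0,"rx":0,"ry":0,"rz":0},{"dx":0,"dy":0,"dz":0,"rx":0,"ry":0,"rz":0},{"dx":0,"dy":0,"dz":0,"rx":0,"ry":0,"rz":0},{"dx":0,"dy":0,"dz":0,"rx":0,"ry":0,"rz":0},{"dx":0,"dy":0,"dz":0,"rx":0,"ry":0,"rz":0}]' -1
python3 -m inch '[{"dx":0,"dy":0,"dz":0,"rx":0,"ry":0,"rz":0},{"dx":0,"dy":0,"dz":0,"rx":0,"ry":0,"rz":0},{"dx":0,"dy":0,"dz":0,"rx":0,"ry":0,"rz":0}]'
python3 - <<'E'
from h import *
a=optics.grab_frame("side")[90:250,130:290,::-1]
cv2.imwrite("pics/s4.png",cv2.resize(a,None,fx=3,fy=3,interpolation=2))
E
```

```text
time: 3.55
tool_pos: [0.5023, -0.2065, 0.1123]
tool_rot: [-0.001, 0.985, 0.174, -0.001]
contact_force: [0.7, 0.3, -0.5]
gripper_width: 1.002
grasp_force: 0.0
time: 4.05
tool_pos: [0.5041, -0.2094, 0.1146]
tool_rot: [0.003, 0.985, 0.174, 0.001]
contact_force: [2.1, -7.5, -0.6]
gripper_width: 0.222
grasp_force: 58.7
time: 4.35
tool_pos: [0.5041, -0.2093, 0.1145]
tool_rot: [0.003, 0.985, 0.173, 0.001]
contact_force: [2.2, -6.6, -1.3]
gripper_width: 0.218
grasp_force: 58.7
```

View pics/s4.png

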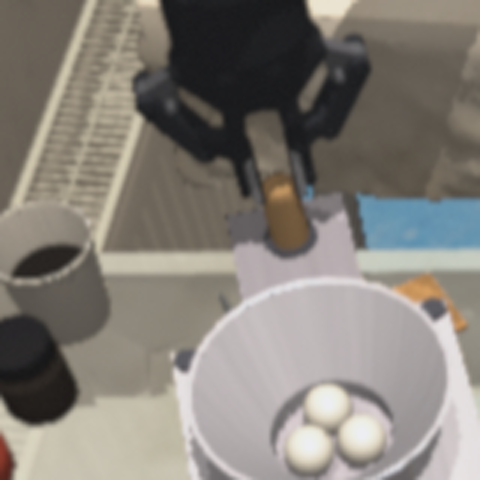

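The grip closed on something (58.7 N, opening 0.22), near the knob's upper part. I'll try a short pull and watch force and width.

```bash
python3 -m inch '[{"dx":-0.006,"dy":0,"dz":0,"rx":0,"ry":0,"rz":0},{"dx":-0.012,"dy":0,"dz":0,"rx":0,"ry":0,"rz":0},{"dx":-0.018,"dy":0,"dz":0,"rx":0,"ry":0,"rz":0},{"dx":-0.024,"dy":0,"dz":0,"rx":0,"ry":0,"rz":0},{"dx":-0.024,"dy":0,"dz":0,"rx":0,"ry":0,"rz":0}]'
python3 - <<'E'
from h import *
go([.504,-.208,.1145],np.radians(20))
a=optics.grab_frame("side"); cv2.imwrite("pics/s5.png",cv2.resize(a[90:250,130:290,::-1],None,fx=3,fy=3,interpolation=2))
E
```

```text
time: 4.9
tool_pos: [0.486, -0.2158, 0.1145]
tool_rot: [0.003, 0.985, 0.173, 0.001]
contact_force: [2.6, -5.3, -0.9]
gripper_width: 0.22
grasp_force: 59.0
t 4.9 pos [ 0.486  -0.2158  0.1145] shift [ 0.0244 -0.0015  0.0001] turn [ 0.0041 -0.0013 -0.0004] F [ 2.6 -5.3 -0.9] w 0.22
```

View pics/s5.png

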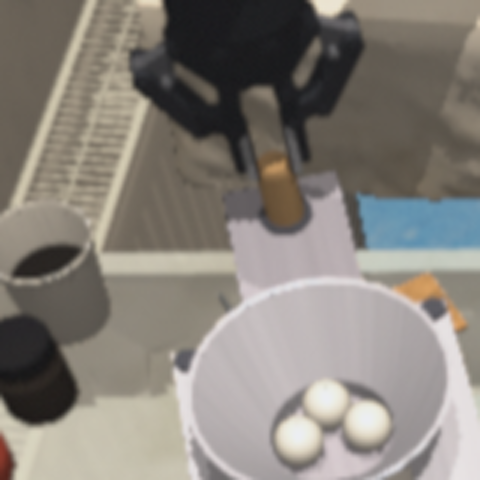

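The knob and plate moved with the fingers (knob base 240 → 215 in rows), so the grip holds. I'll pull the rest.

```bash
python3 -m inch '[{"dx":-0.018,"dy":0,"dz":0,"rx":0,"ry":0,"rz":0},{"dx":-0.036,"dy":0,"dz":0,"rx":0,"ry":0,"rz":0},{"dx":-0.054,"dy":0,"dz":0,"rx":0,"ry":0,"rz":0},{"dx":-0.068,"dy":0,"dz":0,"rx":0,"ry":0,"rz":0},{"dx":-0.068,"dy":0,"dz":0,"rx":0,"ry":0,"rz":0}]'
python3 -m inch '[{"dx":0,"dy":0,"dz":0,"rx":0,"ry":0,"rz":0},{"dx":0,"dy":0,"dz":0,"rx":0,"ry":0,"rz":0},{"dx":0,"dy":0,"dz":0,"rx":0,"ry":0,"rz":0},{"dx":0,"dy":0,"dz":0,"rx":0,"ry":0,"rz":0},{"dx":0,"dy":0,"dz":0,"rx":0,"ry":0,"rz":0}]'
python3 - <<'E'
from h import *
go([.504,-.209,.1145],np.radians(20))
a=optics.grab_frame("side"); b=optics.grab_frame("top")
cv2.imwrite("pics/s6.png",np.hstack([cv2.resize(x[...,::-1],None,fx=2.3,fy=2.3,interpolation=2) for x in(a[110:280,140:310],b[160:330,330:500])]))
E
```

```text
time: 5.45
tool_pos: [0.4337, -0.2346, 0.1145]
tool_rot: [0.003, 0.985, 0.173, 0.001]
contact_force: [-0.1, -6.7, 0.1]
gripper_width: 0.218
grasp_force: 59.9
time: 5.95
tool_pos: [0.4342, -0.2344, 0.1145]
tool_rot: [0.003, 0.985, 0.173, 0.0]
contact_force: [0.3, -6.4, -0.2]
gripper_width: 0.219
grasp_force: 60.0
t 5.95 pos [ 0.4342 -0.2344  0.1145] shift [ 0.0929 -0.     -0.    ] turn [ 0.0037  0.0004 -0.0002] F [ 0.3 -6.4 -0.2] w 0.219
```

View pics/s6.png

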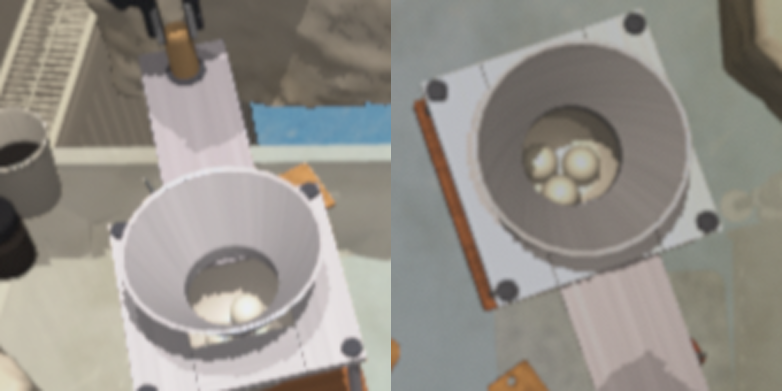

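All three balls lie in the bowl (top crop about (540,160), (582,163), (560,190)). Now I'll push the gate shut, release and lift.

```bash
python3 -m inch '[{"dx":0.02,"dy":0,"dz":0,"rx":0,"ry":0,"rz":0},{"dx":0.045,"dy":0,"dz":0,"rx":0,"ry":0,"rz":0},{"dx":0.07,"dy":0,"dz":0,"rx":0,"ry":0,"rz":0},{"dx":0.094,"dy":0,"dz":0,"rx":0,"ry":0,"rz":0},{"dx":0.094,"dy":0,"dz":0,"rx":0,"ry":0,"rz":0}]'
python3 -m inch '[{"dx":0,"dy":0,"dz":0,"rx":0,"ry":0,"rz":0},{"dx":0,"dy":0,"dz":0,"rx":0,"ry":0,"rz":0},{"dx":0,"dy":0,"dz":0,"rx":0,"ry":0,"rz":0}]'
python3 -m inch '[{"dx":0,"dy":0,"dz":0,"rx":0,"ry":0,"rz":0},{"dx":0,"dy":0,"dz":0,"rx":0,"ry":0,"rz":0},{"dx":0,"dy":0,"dz":0,"rx":0,"ry":0,"rz":0},{"dx":0,"dy":0,"dz":0,"rx":0,"ry":0,"rz":0},{"dx":0,"dy":0,"dz":0,"rx":0,"ry":0,"rz":0}]' 1
python3 -m inch '[{"dx":0,"dy":0,"dz":0,"rx":0,"ry":0,"rz":0},{"dx":0,"dy":0,"dz":0,"rx":0,"ry":0,"rz":0},{"dx":0,"dy":0,"dz":-0.03,"rx":0,"ry":0,"rz":0},{"dx":0,"dy":0,"dz":-0.07,"rx":0,"ry":0,"rz":0},{"dx":0,"dy":0,"dz":-0.12,"rx":0,"ry":0,"rz":0}]'
python3 -m inch '[{"dx":-0.04,"dy":0,"dz":-0.05,"rx":0,"ry":0,"rz":0},{"dx":-0.08,"dy":0.03,"dz":-0.08,"rx":0,"ry":0,"rz":0},{"dx":-0.1,"dy":0.08,"dz":-0.1,"rx":0,"ry":0,"rz":0},{"dx":-0.1,"dy":0.12,"dz":-0.1,"rx":0,"ry":0,"rz":0},{"dx":-0.1,"dy":0.12,"dz":-0.1,"rx":0,"ry":0,"rz":0}]'
python3 - <<'E'
from h import *
a=optics.grab_frame("side"); b=optics.grab_frame("top"); cv2.imwrite("pics/a7.png",b)
cv2.imwrite("pics/s7.png",np.hstack([cv2.resize(x[...,::-1],None,fx=1.75,fy=1.75,interpolation=2) for x in(a[120:340,160:388],b[150:370,300:528])]))
E
```

```text
time: 6.55
tool_pos: [0.5041, -0.2093, 0.1145]
tool_rot: [0.003, 0.985, 0.174, -0.003]
contact_force: [-6.2, -7.5, 3.3]
gripper_width: 0.219
grasp_force: 60.7
time: 6.85
tool_pos: [0.5041, -0.2093, 0.1145]
tool_rot: [0.003, 0.985, 0.173, -0.001]
contact_force: [-3.3, -7.2, 2.0]
gripper_width: 0.222
grasp_force: 60.3
time: 7.35
tool_pos: [0.5045, -0.2061, 0.1134]
tool_rot: [-0.0, 0.985, 0.174, 0.0]
contact_force: [0.8, -0.3, -0.0]
gripper_width: 0.997
grasp_force: 0.0
time: 7.85
tool_pos: [0.5034, -0.2057, 0.2085]
tool_rot: [-0.001, 0.985, 0.174, -0.002]
contact_force: [0.1, -0.6, -0.9]
gripper_width: 0.999
grasp_force: 0.0
time: 8.35
tool_pos: [0.4622, -0.327, 0.2897]
tool_rot: [0.001, 0.985, 0.172, 0.0]
contact_force: [-0.1, 1.5, -0.4]
gripper_width: 0.996
grasp_force: 0.0
```

View pics/s7.png

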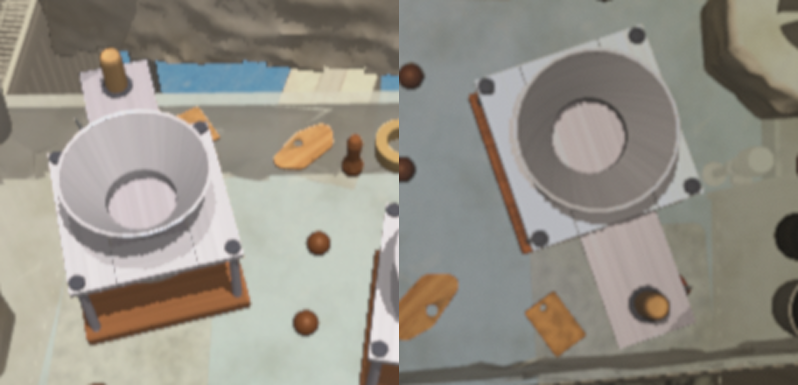

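The funnel is empty, the gate plate fills its outlet, and the knob is back at about (655,305) in the top crop. The gripper is clear of everything.

```bash
python3 -c "
from plant import ticket
print(ticket.job_done())"
```

```text
the job is handed in; nothing more can be done
None
```

The job is handed in: all three balls dropped into the bowl, the ball gate is fully shut and released, and I never touched the rod hopper or the bowl (the hand-in call returned no verdict).

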